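Unlock the craft knife from its safety rack and hold it out level

ROBOT

A 6-joint arm with a two-finger parallel gripper is mounted at the origin on a cart in front of the work surface, level with it; the furniture and walls round the work are solid. World frame = base frame: x ahead of the robot, y to its left, z up, the work surface at z = 0. Lengths are in m, angles in rad, forces in N, time in s.
With the tool pointing down it reaches from about 0.25 to 0.775 m from the base axis. Payload 4 kg.
Tool frame: the origin (TCP) lies on the mounting face of the last link; the fingertips stand 199 mm ahead of it and the grasp point (between the pads) lies 180 mm ahead of it; z points along the fingers, y is the line along which they close (so a half turn about z gives the same grasp; the last joint's range is limited). The gripper opens to 94 mm and grips with 3 to 60 N. Pads are 16 mm wide; open, the fingers measure 119 mm over their backs; the gripper's body (75 mm by 177 mm) begins 78 mm behind the grasp point.
Start: joints at [-1.416, 0.087, 1.371, -0, 1.684, -0.103], TCP at [0.14, -0.532, 0.405] pointing down, gripper open.
Joint ranges: [-3.1, 3.1], [-0.76, 2.03], [0.27, 2.55], [-1.08, 4.22], [0.17, 2.65], [-2.57, 2.57]. Speed limits (rad/s): [2.79, 2.79, 3.14, 3.14, 3.14, 3.14].

INTERFACE

Orientations are given as a unit quaternion [x, y, z, w].
In Python, from workcell import monitor, optics, ticket gives the robot as it stands.
- The arm moves only by the tool send_rows, never from a script. Its argument "rows" is a list of rows, each a list of 5 numbers: the opening, from 0 (shut) to 1 (fully open), then the shift along the tool's x, y, z as a fraction of full scale, then the turn about the tool's z as a fraction of full scale. A call has exactly 5 rows; each row shifts and turns the commanded pose from where the row before left it, along the tool's axes as they then stand; what a row does not reach is not made up. Full scale, the value 1, is 250 mm for a shift and 5 degrees for a turn. A row lasts 1/8 s, in which the tool goes at most 62.5 mm and 10.7 degrees, less where a joint would pass 70% of its speed; a pose out of reach is approached as far as the arm can. A call with a number of a shift or a turn outside -1 to 1 is refused whole. A call with a gripper value outside its range is refused whole. The fingers move at their own pace and stop on an object; the grip force is fixed at half the most. Time passes only in rows, so rows that do not move let the fingers close, or fill a call up. It gives the time, the measured TCP pose, the force, the opening and the grip force at its end, in the units of the state.
- monitor.state(): the state, without advancing time (a new reading comes with each control period).
- optics.read_camera(name): name is "scene" or "top" or "wrist"; returns the picture (480x640x3 uint8, blue, green, red); there is no depth.
- optics.camera_info(name): a dict with "camera_matrix" (3x3 intrinsics, pixels), "k1" (the pictures are not rectified: a ray, as slopes to the right and down, at radius r is drawn at 1 + k1 r^2 times it, then the intrinsics apply), "extrinsics" (4x4, takes a point from camera to world coordinates); the wrist camera has in their place "hand_eye" (4x4, takes a point from camera to tool coordinates, whose origin is the TCP and whose axes are the flange's). Camera axes: x right, y up, looking along -z (the intrinsics and any distortion apply to the point x, -y, -z); pixel columns grow to the right and rows downward; lengths in m; the calibration is good to about 2 mm. A picture is of the moment at which its call begins: read the wrist's pose just before it. camera_info takes no time and is no camera call.
- ticket.finish_job(): hands the job in; it is judged then, once.
The state is a dict: "time": time; "qpos": joint angles; "dq": joint speeds; "tau": joint torques, N m; "tool_pos": TCP position; "ee_rot": TCP orientation; "contact_force": force on the tool from outside, world axes, zero at the start; "ft_torque": the same for the moment, N m; "grip_width": opening from 0.0 (shut) to 1.0 (fully open); "grasp_force": force on a finger pad.
Only numpy, scipy, OpenCV 4.12 (cv2) and the standard library are available. Lean on these libraries where they do the work, as an engineer would, in place of code of your own. Each camera call takes 0.05 s, during which the arm holds its last target. There are 200 camera calls.

TASK

The craft knife is locked in its slanted safety rack, so stand the loose winged key with its square bore on the rack's square spindle, push it fully down, and turn it counter-clockwise (seen from above) to the stop so that the keeper bar swings off the knife's guard; leave the key on the spindle. Then draw the knife out of its sheath by the handle, turn it from its slant to level, and finish while still holding it in the gripper, level and still, at least 20 cm above the table and clear of everything else. Leave the sanding block, the eraser and the tape roll where they lie.

Things in the scene. Friction and masses are not known exactly. Their poses are not given: they have to be found in the camera images.
- rack: fixed pale wooden rack: base plate 200 (x) x 160 (y) x 14 mm, slanted sheath with the knife, and a round pillar with the square spindle, axis at (20, 85) mm. Origin at table height, 25 mm to -y from the plate's centre, z up, +x roughly away from the robot. The sheath, in the plane y = 0, rises at 45 degrees toward +x
- knife: craft knife, 80 g, balanced near x = 30 mm. Black handle 16 (y) x 22 (z) mm from x = 6 to 125 mm; steel guard 6 mm thick, 44 (y) x 30 (z) mm; blade from x = 0 to -74 mm, in the sheath. Origin on its axis where guard meets sheath; x along the handle away from the blade (starts about 43 degrees up), y level. Grip firmly across y at x = 60 to 95 mm; pull it straight along x by 80 mm before turning
- key: loose black winged key, upright on the table, 60 g: square skirt 27 x 27 mm, 34 mm tall, with a square bore 14.4 mm wide, 30 mm deep from below, its sides parallel to the key's x and y; on top a wing to grip, 36 mm long (x), 12 mm thick (y), z = 34 to 62 mm. Origin at the centre of its underside, z up. Fits in any of four quarter turns
- spindle_foot (a point): foot of the upright square steel spindle, on its turning axis, 104 mm above the table: the key's origin lies here when fully down. The spindle is 12 mm square, rises 27 mm above this point and has a stepped tip; its sides are parallel to this frame's x and y, which turn with the keeper. z up
- keeper (a joint): turn of keeper and spindle about the vertical, rad: 0 to 0.2 at the start (its 75 mm steel bar lies just beyond the knife's guard and blocks it), grows counter-clockwise seen from above, 1.4 at the stop (bar clear). Needs about 0.06 N m, stays where left. The key has some 10 degrees of slack on the spindle and may have to turn 0.2 rad further
- sanding_block: cork sanding block 41 x 71 x 21 mm, bystander; origin at the centre of its underside
- eraser: eraser 23 x 55 x 14 mm, bystander; origin at the centre of its underside
- tape: roll of masking tape 104 mm across, 25 mm high, lying flat, bystander; origin at the centre of its underside
- sheath_mouth (a point): centre of the sheath's slanted mouth, 85 mm above the table, at (-20, 0, 85) mm in the rack's frame; the axes are the rack's. The blade has 1.5 to 2.5 mm of play in the sheath
Things that resemble listed ones, but are neither listed nor needed, are in the scene too. There is more than one size of the key; the one meant has the size given above.

How it is judged:
By the outcome, as a careful person would: the job done as asked, in the order asked, and still so for the second after the job is handed in, while the arm keeps its last pose, push and grip.
It also fails if it takes over 51 s, if anything falls off the work surface, if the arm or the gripper's body presses on something with over 40 N, if the wrist force passes 120 N, or if a joint passes its speed limit or range.

## Working session

There is one attempt and no reset: what is moved stays moved. The work goes in short steps, Python scripts to look and compute and a tool call to move; the robot and the scene stay as the last step left them, time stands still between calls to the robot, and variables do not carry over. Pictures are saved under pics/ and viewed, at most 10 in all, crops included, and the job is handed in when it is done.

Besides the shell and the picture viewer there is one more tool, called after "Call:" as name(argument=value, ...), one argument or row to a line, values as JSON. send_rows: Moves the arm, as the interface text tells. Shift numbers are shares of 250 mm and turn numbers shares of 5 degrees, none past 1 either way. Its arguments: {"type":"object","properties":{"rows":{"type":"array"}},"required":["rows"]}

```bash
mkdir -p pics; cat > h.py <<'E'
import numpy as np, cv2
from scipy.spatial.transform import Rotation as R
from workcell import monitor, optics, ticket
def cam(name):
    s=monitor.state(); im=optics.read_camera(name); c=optics.camera_info(name)
    if 'extrinsics' in c: T=np.array(c['extrinsics'])
    else:
        B=np.eye(4);B[:3,:3]=R.from_quat(s['ee_rot']).as_matrix();B[:3,3]=s['tool_pos'];T=B@np.array(c['hand_eye'])
    return im,dict(K=np.array(c['camera_matrix']),k=c['k1'],T=T)
def proj(c,P):
    p=(np.atleast_2d(P)-c['T'][:3,3])@c['T'][:3,:3]
    D=np.array([c['k'],0,0,0,0.])
    return cv2.projectPoints(p*[1,-1,-1],np.zeros(3),np.zeros(3),c['K'],D)[0][:,0]
def ray(c,uv):
    n=cv2.undistortPoints(np.array(uv,float).reshape(-1,1,2),c['K'],np.array([c['k'],0,0,0,0.]))[:,0]
    return np.c_[n[:,0],-n[:,1],-np.ones(len(n))]@c['T'][:3,:3].T, c['T'][:3,3]
def onz(c,uv,z):
    d,o=ray(c,uv); return o+d*((z-o[2])/d[:,2])[:,None]
E
python3 - <<'E'
from h import *
for n in('scene','top','wrist'):
    im,c=cam(n); cv2.imwrite(f'pics/{n}0.png',im); np.savez(f'{n}0.npz',**c); print(n,c['T'].round(3).tolist(),c['K'][0,0],c['k'])
print(monitor.state())
E
```

```text
scene [[0.916, 0.289, -0.278, 0.315], [-0.401, 0.669, -0.626, -0.503], [0.005, 0.684, 0.729, 0.816], [0.0, 0.0, 0.0, 1.0]] 522.2219138996206 0.0027784087859000807
top [[-0.027, 0.994, -0.108, 0.48], [-1.0, -0.026, 0.012, 0.117], [0.009, 0.109, 0.994, 1.182], [0.0, 0.0, 0.0, 1.0]] 598.127547241444 -0.13829076591780534
wrist [[0.257, 0.932, 0.257, 0.215], [-0.967, 0.248, 0.067, -0.511], [-0.001, -0.266, 0.964, 0.385], [0.0, 0.0, 0.0, 1.0]] 351.0379931336768 -0.058388251160371635
{'time': 0.15, 'qpos': array([-1.41609804e+00,  8.77866791e-02,  1.37188807e+00, -2.34542419e-05,
        1.68360105e+00, -1.03093640e-01]), 'dq': array([ 0.00010773, -0.00258898, -0.00580656,  0.00067478,  0.00026757,
       -0.00180604]), 'tau': array([ 1.19549917e-03, -3.40642798e+01, -3.02792823e+01,  7.18182768e-02,
        3.05230671e-02, -1.09095354e-04]), 'tool_pos': array([ 0.14020269, -0.53174238,  0.40378164]), 'ee_rot': array([ 9.91704227e-01,  1.28538000e-01, -3.33619318e-05, -8.40991664e-04]), 'contact_force': array([0.76952198, 0.12673764, 0.65827416]), 'ft_torque': array([-0.00200502, -0.06380947, -0.00325325]), 'grasp_force': 0.0, 'grip_width': 0.9985081831868324}
```

View pics/scene0.png

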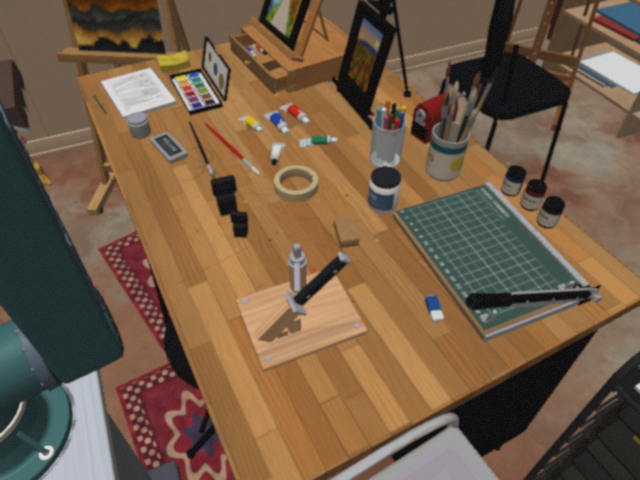

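View pics/top0.png

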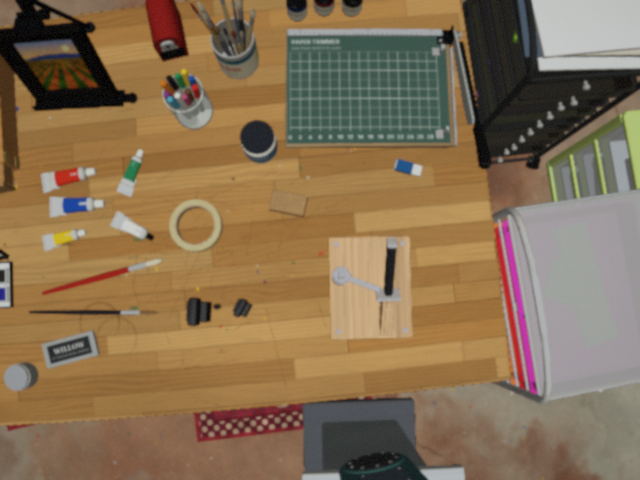

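```bash
python3 - <<'E'
from h import *
t=cv2.imread('pics/top0.png');s=cv2.imread('pics/scene0.png')
z=lambda im,x,y,w,h,W,H:cv2.resize(im[y:y+h,x:x+w],(W,H),interpolation=cv2.INTER_CUBIC)
a=z(t,180,285,80,50,400,250);b=z(s,200,165,64,80,280,350)
r=z(t,320,228,100,120,400,480)
o=np.zeros((600,800,3),np.uint8);o[:250,:400]=a;o[250:600,:280]=b;o[:480,400:]=r
cv2.imwrite('pics/crop0.png',o)
c=dict(np.load('top0.npz'));cs=dict(np.load('scene0.npz'))
print(onz(c,[[198,311],[242,308],[331,237],[409,237],[331,337],[411,337]],0.014).round(4))
print(onz(cs,[[224,213],[239,234]],0).round(4))
E
```

```text
[[ 0.4725  0.3512  0.014 ]
 [ 0.4765  0.2648  0.014 ]
 [ 0.611   0.0878  0.014 ]
 [ 0.607  -0.0661  0.014 ]
 [ 0.4161  0.0932  0.014 ]
 [ 0.4113 -0.0624  0.014 ]]
[[0.4617 0.3389 0.    ]
 [0.4726 0.2643 0.    ]]
```

View pics/crop0.png

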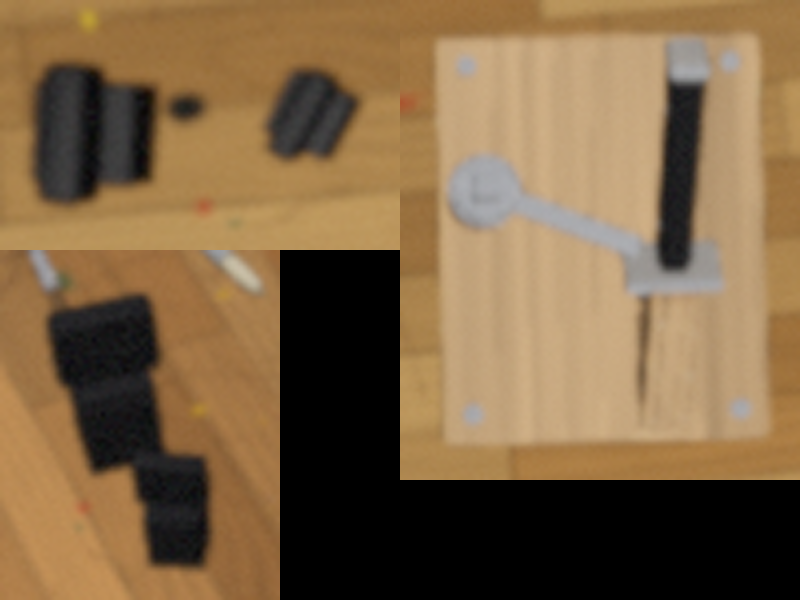

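Candidates for the key: big winged key at top (198,311) and small winged key at top (242,308) (scene (224,195) and (239,223)). The small one's wing is ~17 px ≈ 36 mm, so I choose it; the big one's is ~26 px ≈ 52 mm. The rack shows the spindle at top (341,276) and the knife at (388,270).

Call:
send_rows(
  rows=[
    [1,0.162,-0.176,0,0],
    [1,0.162,-0.176,0,0],
    [1,0.162,-0.176,0,0],
    [1,0.162,-0.176,0,0],
    [1,0.162,-0.176,0,0],
  ],
)

```text
time: 0.78
tool_pos: [0.2803, -0.2656, 0.4044]
ee_rot: [0.992, 0.128, 0.0, -0.0]
contact_force: [0.5, -0.1, 0.5]
grip_width: 1.0
grasp_force: 0.0
```

Call:
send_rows(
  rows=[
    [1,0.162,-0.176,0,0],
    [1,0.162,-0.176,0,0],
    [1,0.162,-0.176,0,0],
    [1,0.162,-0.176,0,0],
    [1,0,0,0,0],
  ],
)

```text
time: 1.4
tool_pos: [0.3925, -0.0525, 0.4043]
ee_rot: [0.991, 0.133, -0.0, -0.001]
contact_force: [-0.0, -0.2, 0.1]
grip_width: 1.005
grasp_force: 0.0
```

```bash
python3 - <<'E'
from h import *
im,c=cam('wrist'); cv2.imwrite('pics/w1.png',im); np.savez('w1.npz',**c); print(monitor.state()['tool_pos'])
E
```

```text
[ 0.39199663 -0.05434994  0.40426205]
```

View pics/w1.png

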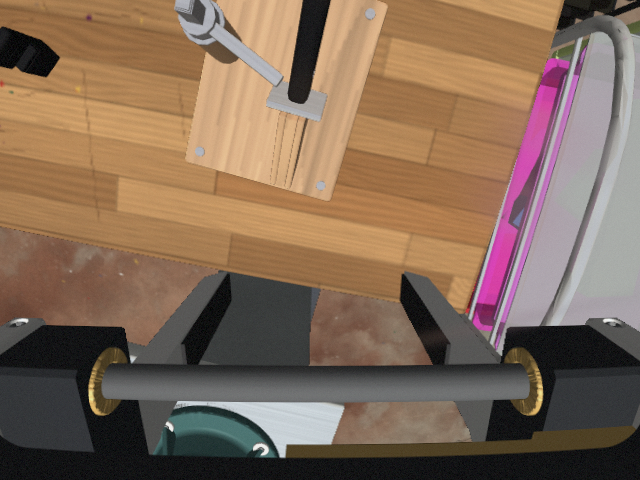

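The view shows the rack ahead: spindle at about (190,8), guard (297,103), bolts (370,14), (200,151), (320,185); the small or big key shows at the left edge (25,52).

```bash
cat >> h.py <<'E'
def yaw(s): 
    m=R.from_quat(s['ee_rot']).as_matrix(); return np.degrees(np.arctan2(m[1,0],m[0,0]))
def plan(tgt,ytgt,g,n,s=None):
    s=s or monitor.state(); p=np.array(s['tool_pos']); y=yaw(s); d=(np.array(tgt)-p)/n; t=-((ytgt-y+180)%360-180)/5/n
    print('from',p.round(4),round(y,2)); rows=[]
    for i in range(n):
        a=np.radians(y); rows.append([g,round((d[0]*np.cos(a)+d[1]*np.sin(a))/.25,4),round((d[0]*np.sin(a)-d[1]*np.cos(a))/.25,4),round(-d[2]/.25,4),round(t,3)]); y-=t*5
    for r in rows: print(r)
E
python3 - <<'E'
from h import *
c=dict(np.load('top0.npz'));w=dict(np.load('w1.npz'))
b=onz(c,[[336.5,244.5],[402.25,243.25],[338.25,331.5],[405,330.25]],.015);print(b.round(4),b.mean(0))
e=[b[0]-b[2],b[1]-b[3]];print([np.degrees(np.arctan2(v[1],v[0])) for v in e],[np.degrees(np.arctan2(-v[0],v[1])) for v in(b[0]-b[1],b[2]-b[3])])
print(onz(w,[[370,14],[200,151],[320,185]],.015).round(4))
plan([.43,.27,.37],-20,1,7)
E
```

```text
[[ 0.5958  0.0775  0.015 ]
 [ 0.5949 -0.0521  0.015 ]
 [ 0.4264  0.0789  0.015 ]
 [ 0.4248 -0.051   0.015 ]] [0.51046788 0.01333572 0.015     ]
[np.float64(-0.5011372717108201), np.float64(-0.38263581889744097)] [np.float64(-0.4062518797808899), np.float64(-0.6964204684032859)]
[[ 0.5958 -0.0497  0.015 ]
 [ 0.4268  0.0818  0.015 ]
 [ 0.4255 -0.0475  0.015 ]]
from [ 0.392  -0.0543  0.4043] 15.07
[1, np.float64(0.0692), np.float64(-0.1733), np.float64(0.0196), np.float64(1.002)]
[1, np.float64(0.0538), np.float64(-0.1787), np.float64(0.0196), np.float64(1.002)]
[1, np.float64(0.0379), np.float64(-0.1827), np.float64(0.0196), np.float64(1.002)]
[1, np.float64(0.0218), np.float64(-0.1853), np.float64(0.0196), np.float64(1.002)]
[1, np.float64(0.0056), np.float64(-0.1865), np.float64(0.0196), np.float64(1.002)]
[1, np.float64(-0.0107), np.float64(-0.1863), np.float64(0.0196), np.float64(1.002)]
[1, np.float64(-0.027), np.float64(-0.1847), np.float64(0.0196), np.float64(1.002)]
```

Call:
send_rows(
  rows=[
    [1,0.069,-0.173,0.02,1],
    [1,0.054,-0.179,0.02,1],
    [1,0.038,-0.183,0.02,1],
    [1,0.022,-0.185,0.02,1],
    [1,0.006,-0.187,0.02,1],
  ],
)

```text
time: 2.08
tool_pos: [0.4207, 0.175, 0.3795]
ee_rot: [0.996, -0.092, 0.0, 0.0]
contact_force: [0.0, -0.1, -0.2]
grip_width: 1.001
grasp_force: 0.0
```

Call:
send_rows(
  rows=[
    [1,-0.011,-0.186,0.02,1],
    [1,-0.027,-0.185,0.02,1],
    [1,0,0,0,0],
    [1,0,0,0,0],
    [1,0,0,0,0],
  ],
)

```text
time: 2.7
tool_pos: [0.4318, 0.2665, 0.37]
ee_rot: [0.984, -0.177, 0.0, 0.0]
contact_force: [-1.2, 0.1, 0.5]
grip_width: 1.002
grasp_force: 0.0
```

```bash
python3 - <<'E'
from h import *
im,c=cam('wrist'); cv2.imwrite('pics/w2.png',im); np.savez('w2.npz',**c); s=monitor.state();print(s['tool_pos'],yaw(s))
E
```

```text
[0.43168004 0.26671635 0.37006287] -20.36282866887886
```

View pics/w2.png

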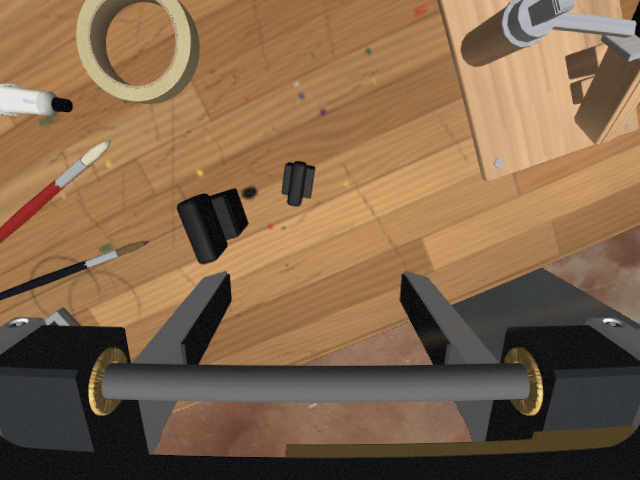

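The picture shows the small key's wing at (297,183), about 43 px ≈ 37 mm long (right one), the big look-alike at (212,225), and the spindle with pillar at (540,10).

```bash
cat >> h.py <<'E'
def box(x0,x1,y0,y1,z0,z1): return np.array([[x,y,z] for x in(x0,x1) for y in(y0,y1) for z in(z0,z1)])/1e3
KEY=[box(-13.5,13.5,-13.5,13.5,0,34),box(-18,18,-6,6,34,62)]
def sil(c,parts,Rm,t,shape,off,f):
    m=np.zeros(shape,np.uint8)
    for B in parts:
        q=(proj(c,B@Rm.T+t)-off)*f; cv2.fillConvexPoly(m,cv2.convexHull((q*16).astype(np.int32)),1,shift=4)
    return m
E
python3 - <<'E'
from h import *
from scipy.optimize import minimize
def fit(im,c,roi,x0):
    x,y,w,h=roi;f=6
    g=cv2.resize(im[y:y+h,x:x+w].max(2),None,fx=f,fy=f,interpolation=cv2.INTER_CUBIC); M=(g<70).astype(np.uint8)
    def cost(p):
        P=[B*p[3] for B in KEY]
        m=sil(c,P,R.from_euler('z',p[2],degrees=True).as_matrix(),np.array([p[0],p[1],0]),M.shape,[x-.5+.5/f,y-.5+.5/f],f)
        return 1-(m&M).sum()/(m|M).sum()
    r=min((minimize(cost,[x0[0],x0[1],a,1],method='Nelder-Mead',options=dict(initial_simplex=np.array([x0[0],x0[1],a,1])+np.vstack([np.zeros(4),np.diag([.006,.006,12,.08])]))) for a in(-35,-20,-5)),key=lambda r:r.fun)
    print(r.x.round(4),r.fun)
fit(cv2.imread('pics/w2.png'),dict(np.load('w2.npz')),(275,150,50,65),(.472,.263))
fit(cv2.imread('pics/top0.png'),dict(np.load('top0.npz')),(228,292,30,30),(.472,.263))
E
```

```text
[  0.4779   0.2671 -28.8755   0.9668] 0.028398943529115872
[  0.4779   0.2645 -28.0825   0.8179] 0.05153733528550508
```

```bash
python3 - <<'E'
from h import *
s=monitor.state();print(s['qpos'].round(3))
plan([.478,.266,.30],-25.5,.4,2); plan([.478,.266,.238],-25.5,.4,4)
E
```

```text
[ 4.420e-01  1.000e-03  1.528e+00 -0.000e+00  1.611e+00  2.368e+00]
from [0.4317 0.2667 0.3701] -20.36
[0.4, np.float64(0.0873), np.float64(-0.0309), np.float64(0.1401), np.float64(0.514)]
[0.4, np.float64(0.0859), np.float64(-0.0348), np.float64(0.1401), np.float64(0.514)]
from [0.4317 0.2667 0.3701] -20.36
[0.4, np.float64(0.0437), np.float64(-0.0154), np.float64(0.1321), np.float64(0.257)]
[0.4, np.float64(0.0433), np.float64(-0.0164), np.float64(0.1321), np.float64(0.257)]
[0.4, np.float64(0.0429), np.float64(-0.0174), np.float64(0.1321), np.float64(0.257)]
[0.4, np.float64(0.0425), np.float64(-0.0183), np.float64(0.1321), np.float64(0.257)]
```

Call:
send_rows(
  rows=[
    [0.4,0.087,-0.031,0.1,0.52],
    [0.4,0.086,-0.035,0.1,0.52],
    [0.4,0,0,0.08,0],
    [0.4,0,0,0,0],
    [0.4,0,0,0,0],
  ],
)

```text
time: 3.38
tool_pos: [0.4779, 0.2673, 0.3009]
ee_rot: [0.975, -0.22, 0.001, -0.0]
contact_force: [-0.1, 0.3, 0.0]
grip_width: 0.506
grasp_force: 0.0
```

```bash
python3 - <<'E'
from h import *
im,c=cam('wrist'); cv2.imwrite('pics/w3.png',im[150:480,150:490]); np.savez('w3.npz',**c); s=monitor.state();print(s['tool_pos'],yaw(s));plan([.478,.266,.238],-25.5,.4,2)
a=np.radians(yaw(s))
E
```

```text
[0.4778607  0.26756867 0.30125781] -25.44829365424202
from [0.4779 0.2676 0.3013] -25.45
[0.4, np.float64(0.0016), np.float64(0.0027), np.float64(0.1265), np.float64(0.005)]
[0.4, np.float64(0.0016), np.float64(0.0027), np.float64(0.1265), np.float64(0.005)]
```

View pics/w3.png

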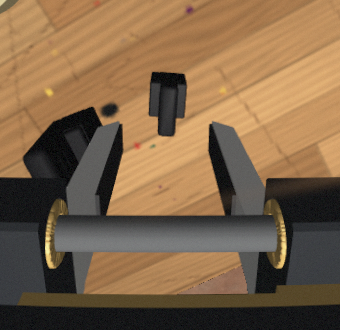

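The key's wing (crop (167,105)) lies midway between the fingers; the big key is off the left finger (60,150).

Call:
send_rows(
  rows=[
    [0.4,0.002,0.004,0.09,0],
    [0.4,0.001,0.002,0.09,0],
    [0.4,0,0,0.073,0],
    [0.4,0,0,0,0],
    [0,0,0,0,0],
  ],
)

```text
time: 4.05
tool_pos: [0.4781, 0.2663, 0.2375]
ee_rot: [0.975, -0.22, 0.001, -0.0]
contact_force: [-0.3, -0.0, 0.8]
grip_width: 0.331
grasp_force: 0.0
```

Call:
send_rows(
  rows=[
    [0,0,0,0,0],
    [0,0,0,0,0],
    [0,0,0,0,0],
    [0,0,0,0,0],
    [0,0,0,0,0],
  ],
)

```text
time: 4.68
tool_pos: [0.478, 0.2662, 0.2373]
ee_rot: [0.975, -0.22, 0.001, -0.0]
contact_force: [-0.4, -0.8, 4.4]
grip_width: 0.125
grasp_force: 30.0
```

Call:
send_rows(
  rows=[
    [0,0,0,-0.15,0],
    [0,0,0,-0.2,-1],
    [0,0,0,-0.2,-1],
    [0,0,0,-0.1,-1],
    [0,0,0,0,-1],
  ],
)

```text
time: 5.3
tool_pos: [0.4779, 0.2662, 0.4015]
ee_rot: [0.999, -0.046, 0.002, -0.001]
contact_force: [-0.6, 0.1, -0.6]
grip_width: 0.127
grasp_force: 30.0
```

```bash
python3 - <<'E'
from h import *
plan([.45,.10,.40],4,0,4)
E
```

```text
from [0.4779 0.2662 0.4015] -5.26
[0, np.float64(-0.0125), np.float64(0.1681), np.float64(0.0015), np.float64(-0.463)]
[0, np.float64(-0.0193), np.float64(0.1674), np.float64(0.0015), np.float64(-0.463)]
[0, np.float64(-0.0261), np.float64(0.1665), np.float64(0.0015), np.float64(-0.463)]
[0, np.float64(-0.0328), np.float64(0.1653), np.float64(0.0015), np.float64(-0.463)]
```

Call:
send_rows(
  rows=[
    [0,-0.012,0.168,0,-0.46],
    [0,-0.019,0.167,0,-0.46],
    [0,-0.026,0.166,0,-0.46],
    [0,-0.033,0.165,0,-0.46],
    [0,0,0,0,0],
  ],
)

```text
time: 5.92
tool_pos: [0.449, 0.0984, 0.3982]
ee_rot: [1.0, 0.031, -0.001, 0.0]
contact_force: [0.2, 0.6, -0.5]
grip_width: 0.124
grasp_force: 30.0
```

```bash
python3 - <<'E'
from h import *
im,c=cam('wrist'); cv2.imwrite('pics/w4.png',im); np.savez('w4.npz',**c); s=monitor.state();print(s['tool_pos'],yaw(s))
np.savez('s4.npz',p=s['tool_pos'],q=s['ee_rot'])
x,y,w,h=240,90,160,120
print(proj(c,[[.5315,.075,.131],[.5315,.075,.104]]),proj(c,[s['tool_pos']+[0,0,-.237]]))
cv2.imwrite('pics/w4c.png',np.hstack([cv2.resize(im[60:480,130:510],(380,420)),cv2.resize(im[20:160,260:400],(420,420),interpolation=cv2.INTER_CUBIC)]))
E
```

```text
[0.44924215 0.09950967 0.39826196] 3.6185936131370586
[[357.75703024 136.03767648]
 [353.55348396 136.54888769]] [[314.41884082 262.18256797]]
```

View pics/w4c.png

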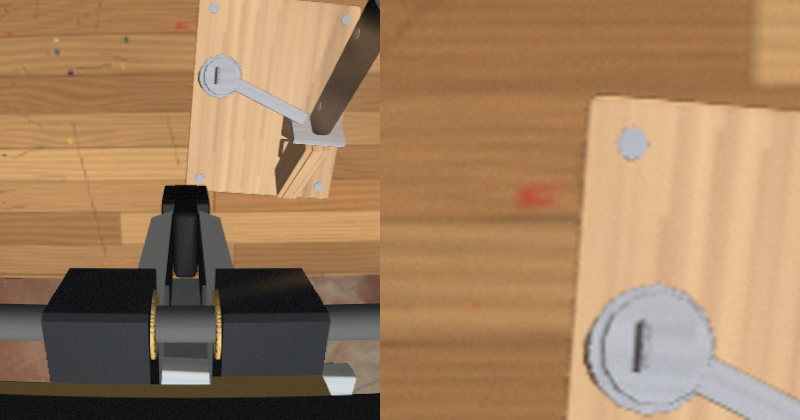

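The view shows the spindle/pillar at about (350,136), the bar running to the guard at (435,178), and the key in the fingers at (316,260). I need a closer crop of the spindle.

```bash
python3 - <<'E'
from h import *
im=cv2.imread('pics/w4.png')
a=cv2.resize(im[108:163,320:375],(440,440),interpolation=cv2.INTER_CUBIC); a=cv2.convertScaleAbs(a,alpha=1.3,beta=-40)
k=im[235:345,280:360]; k=cv2.convertScaleAbs(cv2.resize(k,(320,440),interpolation=cv2.INTER_CUBIC),alpha=2.5)
cv2.imwrite('pics/w4d.png',np.hstack([a,k]))
E
```

```text
(no output)
```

View pics/w4d.png

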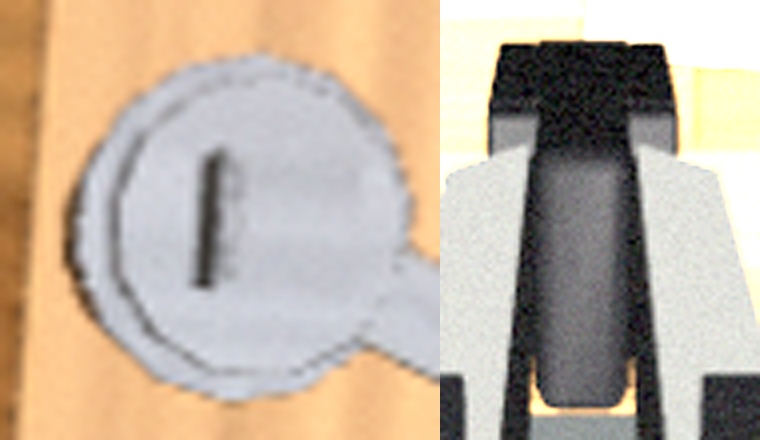

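The crop shows the spindle's dark +y face from (215,152) to (203,285) with the collar disc centred near (257,222); in the right half the key's skirt edge runs from (502,43) to (665,43).

```bash
python3 - <<'E'
from h import *
from scipy.optimize import least_squares
c=dict(np.load('w4.npz'));z=np.load('s4.npz');T=z['p'];q=R.from_quat(z['q']);print('axis via disc',onz(c,[[351.6,135.2]],.104))
# strip corners
uv=np.array([[206,150],[191,287],[224,150],[213,288]])/8+[319.5,107.5]
L=np.array([[6,6,0],[-6,6,0],[6,6,25],[-6,6,25]])/1e3
f=lambda p:(proj(c,R.from_euler('z',p[2],degrees=True).apply(L)+[p[0],p[1],.104])-uv).ravel()
r=least_squares(f,[.53,.075,0],x_scale=[.01,.01,5]);print(r.x.round(4),r.fun.round(1))
K=np.vstack(KEY); P=q.apply((K*[1,-1,-1])+[0,0,.2373])+T
names=[tuple((k*1e3).round(1)) for k in K]
for n,u in zip(names,proj(c,P)):
    if n[0]>0: print(n,u.round(1))
print('obs skirt corners',[295,245.3],[336,245.3])
E
```

```text
axis via disc [[0.53238906 0.07656737 0.104     ]]
[ 0.5319  0.0763 -0.7645] [-0.4  0.8 -0.  -0.1  0.4 -0.7  0.   0. ]
(np.float64(13.5), np.float64(-13.5), np.float64(0.0)) [335.1 242.7]
(np.float64(13.5), np.float64(-13.5), np.float64(34.0)) [338.5 259.7]
(np.float64(13.5), np.float64(13.5), np.float64(0.0)) [293.5 242.7]
(np.float64(13.5), np.float64(13.5), np.float64(34.0)) [289.9 259.7]
(np.float64(18.0), np.float64(-6.0), np.float64(34.0)) [325. 252.]
(np.float64(18.0), np.float64(-6.0), np.float64(62.0)) [326.7 269.9]
(np.float64(18.0), np.float64(6.0), np.float64(34.0)) [303.3 252. ]
(np.float64(18.0), np.float64(6.0), np.float64(62.0)) [301.5 269.9]
obs skirt corners [295, 245.3] [336, 245.3]
```

```bash
python3 - <<'E'
from h import *
plan([.5337,.0771,.376],-.8,0,3)
E
```

```text
from [0.4492 0.0995 0.3983] 3.62
[0, np.float64(0.1105), np.float64(0.0369), np.float64(0.0297), np.float64(0.295)]
[0, np.float64(0.1114), np.float64(0.0341), np.float64(0.0297), np.float64(0.295)]
[0, np.float64(0.1123), np.float64(0.0312), np.float64(0.0297), np.float64(0.295)]
```

Call:
send_rows(
  rows=[
    [0,0.11,0.037,0.03,0.3],
    [0,0.111,0.034,0.03,0.3],
    [0,0.112,0.031,0.028,0.28],
    [0,0,0,0,0],
    [0,0,0,0,0],
  ],
)

```text
time: 6.6
tool_pos: [0.5334, 0.0791, 0.3765]
ee_rot: [1.0, -0.005, -0.001, -0.0]
contact_force: [0.6, 0.3, -0.9]
grip_width: 0.121
grasp_force: 30.0
```

```bash
python3 - <<'E'
from h import *
s=monitor.state();print(s['contact_force']);plan([.5337,.0771,.364],-.8,0,1)
E
```

```text
[ 0.56999273  0.30008126 -0.88946072]
from [0.5334 0.0791 0.3765] -0.55
[0, np.float64(0.0015), np.float64(0.0079), np.float64(0.0501), np.float64(0.05)]
```

Call:
send_rows(
  rows=[
    [0,0.001,0.008,0,0],
    [0,0,0,0.016,0],
    [0,0,0,0.016,0],
    [0,0,0,0.016,0],
    [0,0,0,0,0],
  ],
)

```text
time: 7.22
tool_pos: [0.5337, 0.0761, 0.3642]
ee_rot: [1.0, -0.006, -0.001, 0.0]
contact_force: [-1.9, -0.1, -1.8]
grip_width: 0.128
grasp_force: 30.0
```

Call:
send_rows(
  rows=[
    [0,0,0,0.016,0],
    [0,0,0,0.016,0],
    [0,0,0,0.016,0],
    [0,0,0,0,0],
    [0,0,0,0,0],
  ],
)

```text
time: 7.85
tool_pos: [0.5337, 0.0761, 0.3523]
ee_rot: [1.0, -0.005, -0.001, 0.0]
contact_force: [-1.3, -0.9, -1.0]
grip_width: 0.127
grasp_force: 30.0
```

Call:
send_rows(
  rows=[
    [0,0,0,0.016,0],
    [0,0,0,0.016,0],
    [0,0,0,0.012,0],
    [0,0,0,0.008,0],
    [0,0,0,0,0],
  ],
)

```text
time: 8.48
tool_pos: [0.5336, 0.0761, 0.3412]
ee_rot: [1.0, -0.005, 0.0, 0.0]
contact_force: [-6.4, -0.0, 6.5]
grip_width: 0.126
grasp_force: 30.0
```

Call:
send_rows(
  rows=[
    [0,-0.004,0,0,-0.5],
    [0,0,0,0,-1],
    [0,0,0,0,-1],
    [0,0,0,0,-1],
    [0,0,0,0,-1],
  ],
)

```text
time: 9.1
tool_pos: [0.5327, 0.0764, 0.3412]
ee_rot: [0.982, 0.191, 0.001, -0.0]
contact_force: [-6.1, 1.8, 5.9]
grip_width: 0.123
grasp_force: 30.0
```

Call:
send_rows(
  rows=[
    [0,0,0,0,-1],
    [0,0,0,0,-1],
    [0,0,0,0,-1],
    [0,0,0,0,-1],
    [0,0,0,0,-1],
  ],
)

```text
time: 9.72
tool_pos: [0.5326, 0.076, 0.3412]
ee_rot: [0.917, 0.399, 0.0, 0.0]
contact_force: [-5.8, -0.8, 6.3]
grip_width: 0.123
grasp_force: 30.0
```

```bash
python3 - <<'E'
from h import *
s=monitor.state();print(s['contact_force'].round(1),s['ft_torque'].round(3),yaw(s),s['qpos'].round(2))
E
```

```text
[-5.8 -0.8  6.3] [-0.135  1.333 -0.068] 47.01852495565935 [ 0.04  0.08  1.5  -0.    1.56  0.79]
```

Call:
send_rows(
  rows=[
    [0,0,0,0,-1],
    [0,0,0,0,-1],
    [0,0,0,0,-1],
    [0,0,0,0,-1],
    [0,0,0,0,-1],
  ],
)

```text
time: 10.35
tool_pos: [0.5325, 0.076, 0.3412]
ee_rot: [0.809, 0.588, -0.0, 0.0]
contact_force: [-6.5, 0.1, 6.3]
grip_width: 0.123
grasp_force: 30.0
```

Call:
send_rows(
  rows=[
    [0,0,0,0,-1],
    [0,0,0,0,-0.8],
    [0,0,0,0,-0.6],
    [0,0,0,0,0],
    [0,0,0,0,0],
  ],
)

```text
time: 10.98
tool_pos: [0.5325, 0.0761, 0.3412]
ee_rot: [0.744, 0.668, -0.0, 0.0]
contact_force: [-6.4, -0.7, 6.9]
grip_width: 0.126
grasp_force: 30.0
```

```bash
python3 - <<'E'
from h import *
s=monitor.state();print(s['contact_force'].round(1),s['ft_torque'].round(3),yaw(s),s['qpos'].round(2))
E
```

```text
[-6.4 -0.7  6.9] [-0.018  1.304 -0.011] 83.86799895294217 [ 0.04  0.08  1.5  -0.    1.56  0.14]
```

Call:
send_rows(
  rows=[
    [0,0,0,0,-0.6],
    [0,0,0,0,-0.6],
    [0,0,0,0,-0.5],
    [0,0,0,0,0],
    [0,0,0,0,0],
  ],
)

```text
time: 11.6
tool_pos: [0.5324, 0.0761, 0.3412]
ee_rot: [0.692, 0.722, -0.0, -0.0]
contact_force: [-7.7, 0.0, 6.6]
grip_width: 0.124
grasp_force: 30.0
```

```bash
python3 - <<'E'
from h import *
s=monitor.state();print(s['contact_force'].round(1),s['ft_torque'].round(3),yaw(s))
E
```

```text
[-7.7  0.   6.6] [-0.126  1.345 -0.065] 92.36315004011571
```

Call:
send_rows(
  rows=[
    [0,0,0,0,-0.5],
    [0,0,0,0,-0.4],
    [0,0,0,0,0],
    [0,0,0,0,0],
    [0,0,0,0,0],
  ],
)

```text
time: 12.22
tool_pos: [0.5324, 0.0759, 0.3412]
ee_rot: [0.664, 0.748, -0.001, -0.0]
contact_force: [-6.7, -0.5, 7.5]
grip_width: 0.127
grasp_force: 30.0
```

```bash
python3 - <<'E'
from h import *
s=monitor.state();print(s['contact_force'].round(1),s['ft_torque'].round(3),yaw(s))
E
```

```text
[-6.7 -0.5  7.5] [-0.117  1.508 -0.175] 96.83785425542743
```

Call:
send_rows(
  rows=[
    [0.5,0,0,0,0],
    [0.5,0,0,0,0],
    [0.5,0,0,0,0],
    [0.5,0,0,-0.04,0],
    [0.5,0,0,-0.1,0],
  ],
)

```text
time: 12.85
tool_pos: [0.5328, 0.0761, 0.3743]
ee_rot: [0.663, 0.748, -0.001, -0.001]
contact_force: [-0.0, -0.0, 0.5]
grip_width: 0.496
grasp_force: 0.0
```

Call:
send_rows(
  rows=[
    [0.5,0,0,-0.15,0],
    [0.5,0,0,-0.1,1],
    [0.5,0,0,0,1],
    [0.5,0,0,0,1],
    [0.5,0,0,0,1],
  ],
)

```text
time: 13.48
tool_pos: [0.533, 0.0761, 0.4383]
ee_rot: [0.784, 0.621, 0.001, 0.001]
contact_force: [-0.5, -0.2, 0.3]
grip_width: 0.503
grasp_force: 0.0
```

```bash
python3 - <<'E'
from h import *
for n in('top','scene'):
    im,c=cam(n); cv2.imwrite(f'pics/{n}5.png',im)
t=cv2.imread('pics/top5.png');s=cv2.imread('pics/scene5.png')
cv2.imwrite('pics/chk5.png',np.hstack([cv2.resize(t[225:345,310:430],(400,400),interpolation=2),cv2.resize(s[220:380,225:385],(400,400),interpolation=2)]))
print(monitor.state()['grip_width']);plan([.47,-.009,.45],-.6,.5,5)
E
```

```text
0.4962978013182255
from [0.533  0.0761 0.4381] 76.88
[0.5, np.float64(-0.0778), np.float64(-0.0336), np.float64(-0.0095), np.float64(3.099)]
[0.5, np.float64(-0.0839), np.float64(-0.0116), np.float64(-0.0095), np.float64(3.099)]
[0.5, np.float64(-0.084), np.float64(0.0112), np.float64(-0.0095), np.float64(3.099)]
[0.5, np.float64(-0.0779), np.float64(0.0333), np.float64(-0.0095), np.float64(3.099)]
[0.5, np.float64(-0.0662), np.float64(0.0529), np.float64(-0.0095), np.float64(3.099)]
```

View pics/chk5.png

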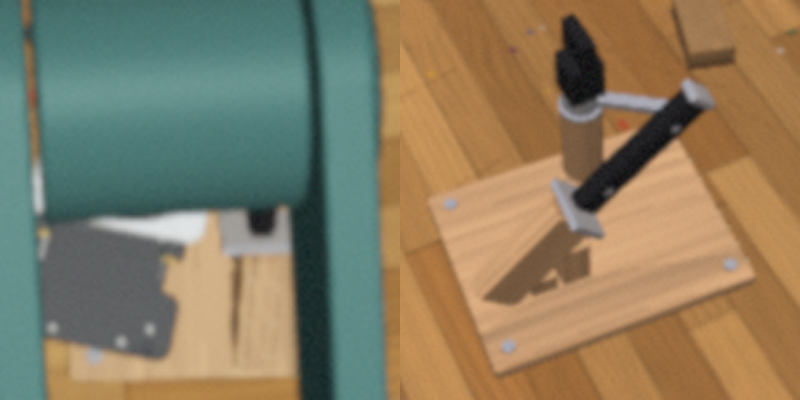

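The scene view shows the key seated on the spindle and the bar swung off the guard toward +x (right crop bar from (590,100) to (670,105)); the knife is free to be drawn.

Call:
send_rows(
  rows=[
    [0.5,0,0,0,1],
    [0.5,0,0,0,1],
    [0.5,0,0,0,1],
    [0.5,0,0,0,1],
    [0.5,0,0,0,1],
  ],
)

```text
time: 14.2
tool_pos: [0.5329, 0.0761, 0.4379]
ee_rot: [0.9, 0.437, 0.0, 0.0]
contact_force: [-1.0, 0.6, -0.9]
grip_width: 0.5
grasp_force: 0.0
```

Call:
send_rows(
  rows=[
    [0.5,0,0,0,1],
    [0.5,0,0,0,1],
    [0.5,0,0,0,1],
    [0.5,0,0,0,1],
    [0.5,0,0,0,1],
  ],
)

```text
time: 14.82
tool_pos: [0.5329, 0.0762, 0.4379]
ee_rot: [0.973, 0.232, 0.0, 0.0]
contact_force: [-0.2, 0.4, -0.4]
grip_width: 0.502
grasp_force: 0.0
```

Call:
send_rows(
  rows=[
    [0.5,0,0,0,1],
    [0.5,0,0,0,1],
    [0.5,0,0,0,1],
    [0.5,0,0,0,1],
    [0.5,0,0,0,1],
  ],
)

```text
time: 15.45
tool_pos: [0.5329, 0.0761, 0.4379]
ee_rot: [1.0, 0.016, 0.0, 0.0]
contact_force: [0.2, 0.5, -0.3]
grip_width: 0.5
grasp_force: 0.0
```

```bash
python3 - <<'E'
from h import *
plan([.49,-.009,.44],-.6,.5,2)
E
```

```text
from [0.5329 0.0761 0.4379] 1.8
[0.5, np.float64(-0.0912), np.float64(0.1675), np.float64(-0.0043), np.float64(0.24)]
[0.5, np.float64(-0.0876), np.float64(0.1693), np.float64(-0.0043), np.float64(0.24)]
```

Call:
send_rows(
  rows=[
    [0.5,-0.091,0.168,0,0.24],
    [0.5,-0.088,0.169,0,0.24],
    [0.5,0,0,0,0],
    [0.5,0,0,0,0],
    [0.5,0,0,0,0],
  ],
)

```text
time: 16.08
tool_pos: [0.4904, -0.0083, 0.4374]
ee_rot: [1.0, -0.004, 0.0, -0.0]
contact_force: [0.6, 1.0, -0.3]
grip_width: 0.499
grasp_force: 0.0
```

```bash
python3 - <<'E'
from h import *
from scipy.optimize import minimize
im,c=cam('wrist');cv2.imwrite('pics/w6.png',im);np.savez('w6.npz',**c);s=monitor.state();print(s['tool_pos'],yaw(s))
H=[box(6,125,-8,8,-11,11)]
rot=lambda p:R.from_euler('ZY',[p[3],-p[4]],degrees=True).as_matrix()
x0=np.array([.4917,-.0085,.085,-.6,43])
P=H[0]@rot(x0).T+x0[:3];u=proj(c,P);lo=np.maximum(u.min(0)-15,0).astype(int);hi=(u.max(0)+15).astype(int);hi=np.minimum(hi,[640,270]);print(lo,hi)
f=4;g=cv2.resize(im[lo[1]:hi[1],lo[0]:hi[0]].max(2),None,fx=f,fy=f,interpolation=2)
M=(g<60).astype(np.uint8);n,lab,st,_=cv2.connectedComponentsWithStats(M);k=1+st[1:,4].argmax();M=(lab==k).astype(np.uint8);print(st[k]/f)
def cost(p):
    q=np.array([p[0],p[1],.085,p[2],43]);m=sil(c,H,rot(q),q[:3],M.shape,lo-.5+.5/f,f);return 1-(m&M).sum()/(m|M).sum()
r=minimize(cost,[.4917,-.0085,-.6],method='Nelder-Mead',options=dict(initial_simplex=np.array([.4917,-.0085,-.6])+np.vstack([np.zeros(3),np.diag([.005,.005,3])])))
print(r.x.round(4),r.fun,cost([.4917,-.0085,-.6]))
E
```

```text
[ 0.49042492 -0.00826467  0.43731723] -0.41745196629746656
[290  92] [344 243]
[  16.25   43.25   21.75   90.   6567.75]
[ 0.4728 -0.0103  0.9602] 0.27830084792423737 0.3647289258596508
```

```bash
python3 - <<'E'
from h import *
plan([.547,-.0095,.316],-.6,.5,3)
E
```

```text
from [ 0.4904 -0.0083  0.4373] -0.42
[0.5, np.float64(0.0754), np.float64(0.0011), np.float64(0.1618), np.float64(0.012)]
[0.5, np.float64(0.0754), np.float64(0.001), np.float64(0.1618), np.float64(0.012)]
[0.5, np.float64(0.0754), np.float64(0.0009), np.float64(0.1618), np.float64(0.012)]
```

Call:
send_rows(
  rows=[
    [0.5,0.113,0.003,0.05,0.04],
    [0.5,0.113,0,0.1,0],
    [0.5,0,0,0.15,0],
    [0.5,0,0,0.15,0],
    [0.5,0,0,0.035,0],
  ],
)

```text
time: 16.75
tool_pos: [0.546, -0.0096, 0.3127]
ee_rot: [1.0, -0.006, -0.003, -0.0]
contact_force: [-0.1, 1.0, 0.1]
grip_width: 0.496
grasp_force: 0.0
```

Call:
send_rows(
  rows=[
    [0,0,0,0,0],
    [0,0,0,0,0],
    [0,0,0,0,0],
    [0,0,0,0,0],
    [0,0,0,0,0],
  ],
)

```text
time: 17.38
tool_pos: [0.5468, -0.0106, 0.3176]
ee_rot: [1.0, -0.006, 0.001, 0.0]
contact_force: [0.7, 0.4, 2.9]
grip_width: 0.17
grasp_force: 30.0
```

Call:
send_rows(
  rows=[
    [0,0.02,0,-0.019,0],
    [0,0.03,0,-0.029,0],
    [0,0.04,0,-0.039,0],
    [0,0.04,0,-0.039,0],
    [0,0.04,0,-0.039,0],
  ],
)

```text
time: 18.0
tool_pos: [0.5898, -0.011, 0.3577]
ee_rot: [1.0, -0.006, -0.0, 0.0]
contact_force: [0.1, -0.2, -0.4]
grip_width: 0.168
grasp_force: 30.0
```

Call:
send_rows(
  rows=[
    [0,0.05,0,-0.048,0],
    [0,0.05,0,-0.048,0],
    [0,0.02,0,-0.04,0],
    [0,0,0,0,0],
    [0,0,0,0,0],
  ],
)

```text
time: 18.62
tool_pos: [0.6188, -0.0114, 0.3909]
ee_rot: [1.0, -0.006, -0.001, -0.0]
contact_force: [-0.7, -0.3, -0.0]
grip_width: 0.17
grasp_force: 30.0
```

```bash
python3 - <<'E'
from h import *
s=monitor.state();print(s['tool_pos'],s['contact_force'].round(1),s['ft_torque'].round(2),s['qpos'].round(2),s['grip_width'])
im,c=cam('scene');cv2.imwrite('pics/scene7.png',im);np.savez('s7.npz',**c)
T=s['tool_pos']
for a in (30,43,55):
    d=np.array([np.cos(np.radians(a)),0,np.sin(np.radians(a))]);G=T-[0,0,.18];print(a,proj(c,[G+d*.05,G,G-d*.072,G-d*.149]).round(0).tolist())
E
```

```text
[ 0.61875002 -0.0113752   0.39092638] [-0.7 -0.3 -0. ] [0.07 0.03 0.03] [-0.11  0.24  1.22 -0.    1.68  1.47] 0.17015053350679085
30 [[392.0, 214.0], [366.0, 233.0], [330.0, 259.0], [292.0, 287.0]]
43 [[389.0, 211.0], [366.0, 233.0], [335.0, 263.0], [304.0, 293.0]]
55 [[385.0, 209.0], [366.0, 233.0], [341.0, 264.0], [317.0, 296.0]]
```

Call:
send_rows(
  rows=[
    [0,0,0,-0.1,0],
    [0,-0.08,0,0,0],
    [0,-0.095,0,0,0],
    [0,0,0,0,0],
    [0,0,0,0,0],
  ],
)

```text
time: 19.3
tool_pos: [0.5754, -0.0109, 0.4162]
ee_rot: [1.0, -0.006, 0.0, 0.0]
contact_force: [0.3, 0.2, -0.1]
grip_width: 0.171
grasp_force: 30.0
```

Call:
send_rows(
  rows=[
    [0,0,0,0.03,0],
    [0,0,0,0.03,0],
    [0,0,0,0.03,0],
    [0,0,0,0.03,0],
    [0,0,0,0.03,0],
  ],
)

```text
time: 19.92
tool_pos: [0.5751, -0.0108, 0.3786]
ee_rot: [1.0, -0.006, -0.0, 0.0]
contact_force: [-1.3, -0.7, 3.4]
grip_width: 0.167
grasp_force: 30.0
```

Call:
send_rows(
  rows=[
    [0,0,0,0.02,0],
    [0,0,0,0.02,0],
    [0,0,0,0.02,0],
    [0,0,0,0.02,0],
    [0,0,0,0.02,0],
  ],
)

```text
time: 20.55
tool_pos: [0.5753, -0.0108, 0.3538]
ee_rot: [1.0, -0.006, 0.0, 0.0]
contact_force: [0.2, -0.8, 2.9]
grip_width: 0.173
grasp_force: 30.0
```

```bash
python3 - <<'E'
from h import *
s=monitor.state();print(s['tool_pos'],s['contact_force'].round(1),s['ft_torque'].round(2))
im,c=cam('scene');cv2.imwrite('pics/scene8.png',im)
c5=dict(np.load('s7.npz'));print('bar end',onz(c5,[[333,262]],.1))
E
```

```text
[ 0.57528699 -0.01084569  0.35377542] [ 0.2 -0.8  2.9] [0.02 0.42 0.05]
bar end [[0.58652417 0.03778677 0.1       ]]
```

Call:
send_rows(
  rows=[
    [0,0,0,0.024,0],
    [0,0,0,0.024,0],
    [0,0,0,0.024,0],
    [0,0,0,0.024,0],
    [0,0,0,0.024,0],
  ],
)

```text
time: 21.22
tool_pos: [0.5753, -0.0108, 0.3236]
ee_rot: [1.0, -0.006, 0.0, 0.0]
contact_force: [0.7, -0.4, 3.8]
grip_width: 0.167
grasp_force: 30.0
```

Call:
send_rows(
  rows=[
    [0,0,0,0.024,0],
    [0,0,0,0.024,0],
    [0,0,0,0.02,0],
    [0,0,0,0,0],
    [0,0,0,0,0],
  ],
)

```text
time: 21.85
tool_pos: [0.575, -0.0108, 0.3063]
ee_rot: [1.0, -0.006, -0.001, -0.0]
contact_force: [-0.2, -0.2, 1.1]
grip_width: 0.168
grasp_force: 30.0
```

```bash
python3 - <<'E'
from h import *
s=monitor.state();print(s['tool_pos'],s['contact_force'].round(1),s['ft_torque'].round(2))
im,c=cam('scene');cv2.imwrite('pics/scene9.png',im)
G=s['tool_pos']-[0,0,.18]
for a in (0,10,20):
    d=np.array([np.cos(np.radians(a)),0,np.sin(np.radians(a))]);print(a,proj(c,[G+d*.05,G,G-d*.072,G-d*.149]).round(0).tolist())
u=proj(c,[G])[0].astype(int)
x,y=u[0]-130,u[1]-80
cv2.imwrite('pics/c9.png',cv2.resize(im[y:y+150,x:x+200],(800,600),interpolation=2));print('crop origin',x,y)
E
```

```text
[ 0.57497403 -0.01083119  0.30628629] [-0.2 -0.2  1.1] [-0.01  0.17  0.02]
0 [[366.0, 265.0], [339.0, 274.0], [300.0, 288.0], [256.0, 303.0]]
10 [[366.0, 262.0], [339.0, 274.0], [301.0, 292.0], [258.0, 312.0]]
20 [[365.0, 259.0], [339.0, 274.0], [303.0, 296.0], [263.0, 319.0]]
crop origin 209 194
```

Call:
send_rows(
  rows=[
    [0,0,0,0.024,0],
    [0,0,0,0.024,0],
    [0,0,0,0.02,0],
    [0,0,0,0,0],
    [0,0,0,0,0],
  ],
)

```text
time: 22.52
tool_pos: [0.5751, -0.0109, 0.2895]
ee_rot: [1.0, -0.006, -0.0, 0.0]
contact_force: [1.1, 0.2, 1.2]
grip_width: 0.165
grasp_force: 30.0
```

```bash
python3 - <<'E'
from h import *
s=monitor.state();print(s['tool_pos'],s['contact_force'].round(1),s['ft_torque'].round(2))
im,c=cam('scene');cv2.imwrite('pics/scene10.png',im);np.savez('s10.npz',**c)
G=s['tool_pos']-[0,0,.18]
for a in (-10,0,10):
    d=np.array([np.cos(np.radians(a)),0,np.sin(np.radians(a))]);print(a,((proj(c,[G+d*.05,G,G-d*.072,G-d*.149])-[209,204])*4).round(0).tolist())
cv2.imwrite('pics/c10.png',cv2.resize(im[204:354,209:409],(800,600),interpolation=2))
E
```

```text
[ 0.57509271 -0.01085124  0.28946021] [1.1 0.2 1.2] [-0.   -0.11 -0.01]
-10 [[621.0, 283.0], [520.0, 306.0], [367.0, 341.0], [191.0, 381.0]]
0 [[624.0, 270.0], [520.0, 306.0], [365.0, 360.0], [190.0, 420.0]]
10 [[624.0, 257.0], [520.0, 306.0], [368.0, 376.0], [200.0, 454.0]]
```

View pics/c10.png

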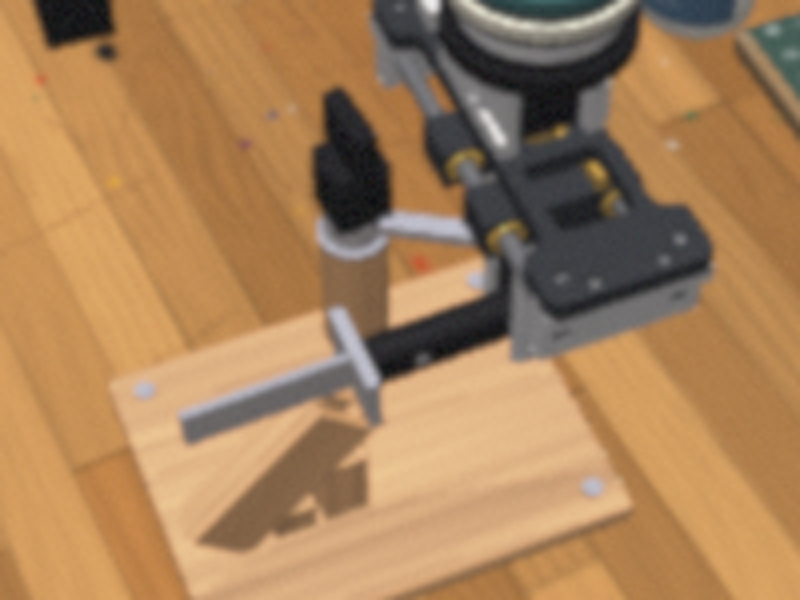

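The crop shows the key on its spindle with the bar off, and the knife gripped: guard at (358,365), blade tip at (185,427). The slope is 19.7° in the image against 18.9° predicted for level, so it is level to about 1–2°.

Call:
send_rows(
  rows=[
    [0,0,0,-0.05,0],
    [0,0,0,-0.15,0],
    [0,0,0,-0.2,0],
    [0,0,0,-0.2,0],
    [0,0,0,-0.15,0],
  ],
)

```text
time: 23.2
tool_pos: [0.5747, -0.0108, 0.4805]
ee_rot: [1.0, -0.006, 0.001, 0.0]
contact_force: [0.5, 0.0, -0.7]
grip_width: 0.167
grasp_force: 30.0
```

Call:
send_rows(
  rows=[
    [0,0,0,-0.1,0],
    [0,0,0,-0.05,0],
    [0,0,0,0,0],
    [0,0,0,0,0],
    [0,0,0,0,0],
  ],
)

```text
time: 23.82
tool_pos: [0.5754, -0.0109, 0.5132]
ee_rot: [1.0, -0.006, -0.002, -0.0]
contact_force: [-0.7, 0.1, -0.0]
grip_width: 0.169
grasp_force: 30.0
```

```bash
python3 - <<'E'
from h import *
s=monitor.state();print(s['tool_pos'],s['dq'].round(3),s['grip_width'],s['grasp_force'])
im,c=cam('scene');cv2.imwrite('pics/scene11.png',im)
old=cv2.imread('pics/scene10.png');c0=dict(np.load('s10.npz'))
G=s['tool_pos']-[0,0,.18]
for a in (-10,0,10):
    d=np.array([np.cos(np.radians(a)),0,np.sin(np.radians(a))]);print(a,proj(c,[G,G-d*.072,G-d*.149]).round(1).tolist())
# blade = region changed against the pictures before, grey, left of guard; fit its axis
u=proj(c,[G-[.149,0,0],G-[.08,0,0]]);x0,x1=int(u[0,0])+4,int(u[1,0])-4
y0=int(u[:,1].min())-30;y1=int(u[:,1].max())+30
D=cv2.absdiff(im,old).max(2)[y0:y1,x0:x1]
pts=[]
for i in range(D.shape[1]):
    r=np.where(D[:,i]>35)[0]
    if len(r):pts.append([x0+i,y0+r.mean(),len(r)])
pts=np.array(pts);print(pts[::4].round(1).tolist());print('slope',np.degrees(np.arctan(np.polyfit(pts[:,0],pts[:,1],1)[0])))
for a in(-10,-5,0,5,10):
    d=np.array([np.cos(np.radians(a)),0,np.sin(np.radians(a))]);v=np.diff(proj(c,[G-d*.149,G-d*.08]),axis=0)[0];print(a,np.degrees(np.arctan2(v[1],v[0])).round(1))
E
```

```text
[ 0.57538221 -0.01085026  0.51320751] [ 0.    -0.005 -0.004 -0.     0.002 -0.001] 0.16939731562508803 29.999854266643524
-10 [[344.9, 181.4], [297.9, 188.1], [243.1, 195.9]]
0 [[344.9, 181.4], [297.3, 195.2], [243.4, 210.8]]
10 [[344.9, 181.4], [298.3, 201.7], [246.9, 224.0]]
[[247.0, 191.6, 29.0], [251.0, 191.1, 29.0], [255.0, 191.0, 28.0], [259.0, 190.9, 29.0], [263.0, 190.3, 29.0], [267.0, 189.4, 27.0], [271.0, 188.9, 27.0], [275.0, 188.3, 27.0], [279.0, 187.7, 26.0], [283.0, 187.1, 24.0]]
slope -7.66269809040115
-10 -8.1
-5 -12.2
0 -16.2
5 -19.9
10 -23.5
```

```bash
python3 - <<'E'
from h import *
im=cv2.imread('pics/scene11.png');hsv=cv2.cvtColor(im,cv2.COLOR_BGR2HSV)
m=((hsv[...,1]<70)&(hsv[...,2]>90)).astype(np.uint8)
pts=[]
for x in range(236,292,3):
    r=np.where(m[165:245,x])[0]+165; print(x,(r.min(),r.max(),len(r)) if len(r) else None,end='; ')
    if len(r)and np.ptp(r)<20: pts.append([x,r.mean()])
pts=np.array(pts);print(np.degrees(np.arctan(np.polyfit(*pts.T,1)[0])) if len(pts)>3 else 0)
E
```

```text
236 None; 239 (np.int64(208), np.int64(209), 2); 242 (np.int64(207), np.int64(218), 12); 245 (np.int64(206), np.int64(218), 13); 248 (np.int64(165), np.int64(217), 14); 251 (np.int64(165), np.int64(216), 16); 254 (np.int64(167), np.int64(215), 16); 257 (np.int64(170), np.int64(214), 15); 260 (np.int64(201), np.int64(213), 12); 263 (np.int64(200), np.int64(212), 10); 266 (np.int64(199), np.int64(211), 10); 269 (np.int64(198), np.int64(210), 12); 272 (np.int64(197), np.int64(209), 8); 275 (np.int64(196), np.int64(208), 12); 278 (np.int64(195), np.int64(207), 8); 281 (np.int64(194), np.int64(207), 11); 284 (np.int64(193), np.int64(206), 10); 287 (np.int64(179), np.int64(205), 24); 290 (np.int64(180), np.int64(204), 24); -16.083727590036702
```

```bash
python3 -c "
from workcell import ticket
print(ticket.finish_job())"
```

```text
the job is handed in; nothing more can be done
None
```

The job is handed in at about 24 s: the key is on the spindle, turned to its stop with the keeper bar off the guard, and the knife is held still, within about 2° of level, some 30 cm above the table. Because the tool only turns about its own axis, I levelled the knife by pressing its blade lightly (under 4 N) on the sheath's lip.

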